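Shim up the sagging corner of a tilt-out bin until its level reads centred

ROBOT

A 6-joint arm with a two-finger parallel gripper is mounted at the origin on the work surface. World frame = base frame: x ahead of the robot, y to its left, z up, the work surface at z = 0. Lengths are in m, angles in rad, forces in N, time in s.
With the tool pointing down it reaches from about 0.35 to 0.975 m from the base axis. Payload 4.9 kg.
Tool frame: the origin (TCP) lies at the very end of the fingers, on their centre line; the grasp point (between the pads) lies 19 mm behind it; z points along the fingers, x is the direction in which the jaws open and shut, and the axes are right-handed (so a half turn about z gives the same grasp; the last joint's range is limited). The gripper opens to 85 mm and grips with 20 to 120 N. Pads are 22 mm wide; open, the fingers measure 114 mm over their backs; the gripper's body (76 mm by 85 mm) begins 54 mm behind the grasp point. The pads swing forward as they close: fully open they stand 13 mm farther back than shut.
Start: joints at [1.091, 0.053, 1.613, -0, 1.476, -0.119], TCP at [0.221, 0.585, 0.231] pointing down, gripper open.
Joint ranges: [-3.01, 3.01], [-1.01, 2.22], [0.06, 2.58], [-1.02, 4.17], [0.09, 2.62], [-3.14, 3.14]. Speed limits (rad/s): [2.57, 2.57, 3.14, 3.14, 3.14, 3.14].

INTERFACE

Orientations are given as a rotation vector (axis times angle).
In Python, from station import ctrl, get_image, calibration, job gives the robot as it stands.
- The arm moves only by the tool jog_arm, never from a script. Its argument "deltas" is a list of rows, each a list of 3 entries, a list of its own where there are three numbers: the turn, a rotation vector about the tool's x, y, z in degrees, then the shift along the tool's x, y, z in m, then the finger opening in m, from 0 to 0.0854. In form: [[[ax, ay, az], [tx, ty, tz], gripper], ...]. A call has 1 to 12 rows; each row is the pose to reach, as a shift and turn from the pose commanded when the call began, along the tool's axes at that moment; what a row does not reach only later rows make up. A row lasts 1/12 s, in which the tool goes at most 41.7 mm and 7.16 degrees, less where a joint would pass 70% of its speed; a pose out of reach is approached as far as the arm can. A call with a gripper value outside its range is refused whole. The fingers move at their own pace and stop on an object; "squeeze" is the grip in N (left out, the last holds). Time passes only in rows, so rows that repeat a pose let the fingers close. It gives the time, the measured TCP pose, the force and the opening at its end, in the units of the state.
- ctrl.get_obs(): the state, without advancing time (a new reading comes with each control period).
- get_image(name): name is "side" or "top" or "wrist"; returns the picture (420x560x3 uint8, red, green, blue); there is no depth.
- calibration(name): a dict with "mtx" (3x3 intrinsics, pixels), "origin" and "rotation" of the camera in the world; the wrist camera has in their place "tool_from_camera" (4x4, takes a point from camera to tool coordinates, whose origin is the TCP and whose axes are the tool frame's). Camera axes: x right, y up, looking along -z (the intrinsics and any distortion apply to the point x, -y, -z); pixel columns grow to the right and rows downward; lengths in m; the calibration is good to about 2 mm. A picture is of the moment at which its call begins: read the wrist's pose just before it. calibration takes no time and is no camera call.
- job.finish_job(): hands the job in, once; it reports no verdict.
The state is a dict: "t": time; "q": joint angles; "dq": joint speeds; "effort": joint torques, N m; "tool_pos": TCP position; "tool_rot": TCP orientation; "contact_force": force on the tool from outside, world axes, zero at the start; "wrist_torque": the same for the moment, N m; "opening": finger opening in m.
Only numpy, scipy, OpenCV 4.12 (cv2) and the standard library are available. Lean on these libraries where they do the work, as an engineer would, in place of code of your own. Each camera call takes 0.05 s, during which the arm holds its last target.

TASK

The grey tilt-out bin sags at the corner with the steel foot bar. Take the wooden wedge, lay it on the paving slab with its thin end towards the bar, and push it in under the bar little by little until the bubble of the level on the bin's lid stands midway between its two lines; then let go and leave the wedge carrying the corner. Be gentle: do not jam the wedge, do not push or lift the bin itself with the robot, and leave the jar, scoop and ball where they are.

Things in the scene. Friction and masses are not known exactly. Their poses are not given: they have to be found in the camera images.
- shim_mid (a point): Middle of the loose plain wooden wedge: 210 mm long, 40 mm wide, 100 g, flat underside, 3 mm thick at the thin end rising evenly to 34.5 mm at the thick end. The point is half-way along, 8 mm above the underside. +x runs to the thin end, y across, z up. It starts flat on the ledge (z = 0). Best gripped across its width about 75 mm from here along -x (30 mm high there), clear of the bin.
- shim_tip (a point): Middle of the wedge's thin end, 105 mm from shim_mid along its +x, 1.5 mm above its underside.
- foot (a point): Lowest line, at mid-length, of the bin's foot bar: a round steel bar 16 mm thick, 60 mm long. Frame as the bin's: x along the bar, +y from the bar in towards the bin (the way the wedge is pushed), z up. It is about 22 mm above the ledge when sagged, 30 mm when level. The gap down to the slab is 4 to 17 mm sagged, 12 to 25 mm level.
- lug (a point): Top of the steel lug that holds the foot bar 40 mm out from the bin's side wall. Beneath bar and lug lies a pale paving slab, 120 mm wide along the bar, reaching 170 mm out (-y) from the bar and 160 mm in under the bin. Its top is 5 to 18 mm above the ledge, other each time and not measured: only the level tells how far the wedge must go.
- bin: Grey plastic tilt-out bin, 190 x 220 mm, 140 mm high, on a hinge pin along its far side. Origin on the pin, 40 mm above the ledge, 270 mm in +y from the bar; x along the pin, z up. It starts 30 mrad low, on a stop; a second stop 25 mrad past level jams the wedge. It bears on the wedge with some 5 to 9 N; pushing the wedge takes about 4 to 18 N.
- level (a point): Middle of the level's window, on top. The level is an aluminium bar 200 mm long, 30 mm wide, fixed along y on the bin's lid about 195 mm above the ledge, with a dark window 124 mm long, a pale bubble 28 mm long in it and two cross thin lines 36 mm apart.
- bubble (a joint): Place of the bubble along the level, in m: 0 midway between the lines, negative towards the hinge (foot bar low), positive towards the foot bar (too high). It moves 1 mm per mrad of tilt, about 1 mm per 1.8 mm of wedge travel; it reads -0.030 at the start and stays there until the wedge takes up the gap and begins to lift.
- jar: bystander: clear glass jar with a metal twist cap, 84 mm wide, 125 mm high, origin under its centre.
- scoop: bystander: plastic litter scoop, about 250 x 100 mm, lying on the ledge; origin in its underside near the handle's root.
- ball: bystander: round willow ball, 90 mm, origin at its lowest point.

How it is judged:
On the way:
1. the wedge's thin end has gone in under the foot bar while the corner is still low (y of shim_tip in the frame of foot above 0.003 m and z of shim_tip in the frame of foot below 0 m and x of shim_tip in the frame of foot between -0.03 and 0.03 m and value of joint bubble below -0.015 m), for 0.05 s.
At the end, for the whole second after the job is handed in: The bubble stands within 3 mm of midway between the lines, so clear of both; the wedge lies flat on the slab under the foot bar and carries the corner (more than 1.5 N); wedge and bin are at rest and released (value of joint bubble between -0.003 and 0.003 m and contact force between shim and bin above 1.5 N and angle between shim_mid's own z axis and vertical below 0.06 rad and linear speed of each of shim, bin below 0.01 m/s); the robot touches nothing.
It fails at once if the wedge is jammed: more than 25 N between wedge and bin (contact force between shim and bin above 25 N).
It fails at once if the robot pushes the bin itself with more than 5 N (contact force between any of the fingers, the arm and bin above 5 N).
It fails at once if jar, scoop or ball moved more than 30 mm (distance of any of jar, scoop, ball from where it was at the start of the episode above 0.03 m).
It also fails if it takes over 64 s, if anything falls off the work surface, if the arm or the gripper's body presses on something with over 40 N, if the wrist force passes 120 N, or if a joint passes its speed limit or range.

## Working session

There is one attempt and no reset: what is moved stays moved. The work goes in short steps, Python scripts to look and compute and a tool call to move; the robot and the scene stay as the last step left them, time stands still between calls to the robot, and variables do not carry over. Pictures are saved under pics/ and viewed, and the job is handed in when it is done.

Besides the shell and the picture viewer there is one more tool, called after "Emit:" by a JSON object that holds its "api" and its "payload", one argument or row to a line. jog_arm: Moves the arm, as the interface text tells. Its arguments: {"type":"object","properties":{"deltas":{"type":"array","items":{"type":"array"}},"squeeze":{"type":"number"}},"required":["deltas"]}

```bash
ls; mkdir -p pics
python3 - <<'E'
from station import ctrl,get_image,calibration
import cv2
o=ctrl.get_obs();print(o)
for n in ["side","top","wrist"]:
    c=calibration(n);print(n,c)
    cv2.imwrite(f"pics/{n}0.png",get_image(n)[:,:,::-1])
E
```

```text
pics
{'t': 0.0, 'q': array([ 1.09100559e+00,  5.33650829e-02,  1.61430053e+00,  6.59929708e-06,
        1.47597179e+00, -1.18960602e-01]), 'dq': array([-9.79065336e-04, -1.20031410e-03, -3.09010666e-04,  1.89453304e-05,
       -6.17227299e-04,  1.53602465e-03]), 'effort': array([ 7.62170221e-04, -3.93694603e+01, -3.70170665e+01, -7.22756749e-05,
        7.12246154e-03, -2.13314721e-06]), 'tool_pos': array([0.2203445 , 0.58421001, 0.23005401]), 'tool_rot': array([ 2.58321543,  1.78623361, -0.0028439 ]), 'contact_force': array([-0.19796824, -0.25638122, -0.05666923]), 'wrist_torque': array([-0.0100145 , -0.0144206 ,  0.01395197]), 'opening': 0.08528509285528733}
side {'mtx': array([[479.23902075,   0.        , 282.26208268],
       [  0.        , 479.23902075, 210.28826947],
       [  0.        ,   0.        ,   1.        ]]), 'origin': array([ 0.43659063, -1.03737946,  0.84570449]), 'rotation': array([ 0.93801999, -0.0628772 , -0.11281069])}
top {'mtx': array([[511.47639726,   0.        , 273.78609836],
       [  0.        , 511.47639726, 203.9448123 ],
       [  0.        ,   0.        ,   1.        ]]), 'origin': array([ 0.35480986, -0.06049529,  1.48364917]), 'rotation': array([ 0.10759717, -0.10099912, -1.58078017])}
wrist {'mtx': array([[313.30915069,   0.        , 281.70234425],
       [  0.        , 313.30915069, 204.70488974],
       [  0.        ,   0.        ,   1.        ]]), 'tool_from_camera': array([[ 9.99999839e-01, -5.67617484e-04, -2.78002563e-05,
        -1.07192205e-04],
       [-5.45526216e-04, -9.45071786e-01, -3.26862390e-01,
        -8.44837771e-02],
       [ 1.59259570e-04,  3.26862352e-01, -9.45071943e-01,
        -1.43366797e-01],
       [ 0.00000000e+00,  0.00000000e+00,  0.00000000e+00,
         1.00000000e+00]])}
```

View pics/side0.png

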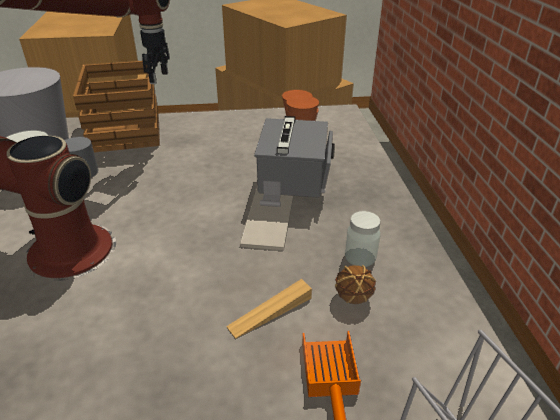

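View pics/top0.png

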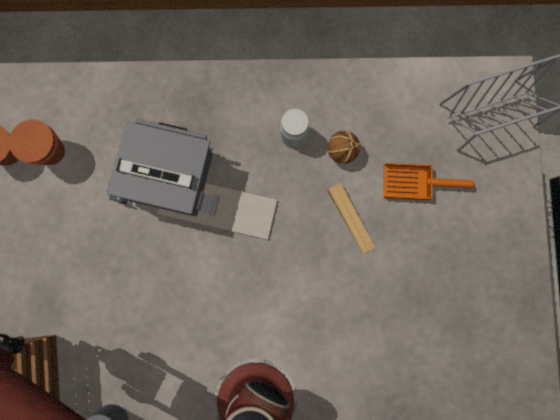

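View pics/wrist0.png

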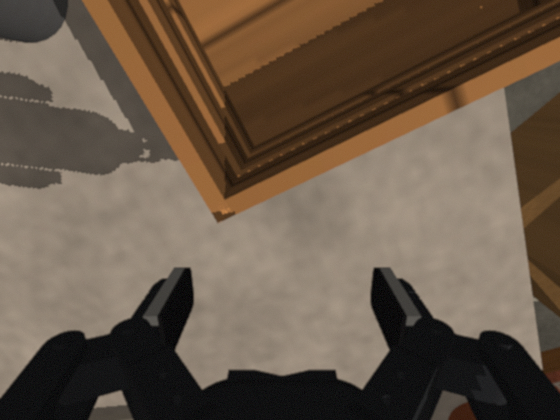

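```bash
cat > h.py <<'E'
from station import ctrl,get_image,calibration
import cv2,numpy as np
from scipy.spatial.transform import Rotation as R
def cam(n,obs=None):
    c=calibration(n);K=c["mtx"]
    if n=="wrist":
        T=np.eye(4);T[:3,:3]=R.from_rotvec(obs["tool_rot"]).as_matrix();T[:3,3]=obs["tool_pos"]
        T=T@c["tool_from_camera"];return K,T[:3,3],T[:3,:3]
    return K,np.array(c["origin"]),R.from_rotvec(c["rotation"]).as_matrix()
def ray(C,px):
    K,o,M=C;d=np.array([(px[0]-K[0,2])/K[0,0],-(px[1]-K[1,2])/K[1,1],-1.]);return o,M@d
def onz(C,px,z):
    o,d=ray(C,px);return o+d*(z-o[2])/d[2]
def proj(C,P):
    K,o,M=C;p=M.T@(np.array(P)-o);return K[0,0]*p[0]/-p[2]+K[0,2],K[1,1]*-p[1]/-p[2]+K[1,2]
def two(Ca,pa,Cb,pb):
    o1,d1=ray(Ca,pa);o2,d2=ray(Cb,pb)
    s=np.linalg.lstsq(np.c_[d1,-d2],o2-o1,rcond=None)[0]
    a,b=o1+d1*s[0],o2+d2*s[1];return (a+b)/2,np.linalg.norm(a-b)
def crop(im,x0,x1,y0,y1,f,name):
    cv2.imwrite(name,cv2.resize(im[y0:y1,x0:x1],None,fx=f,fy=f,interpolation=cv2.INTER_CUBIC))
E
python3 - <<'E'
import cv2,numpy as np
from h import crop
t=cv2.imread("pics/top0.png");s=cv2.imread("pics/side0.png")
a=cv2.resize(t[170:260,310:400],None,fx=5,fy=5,interpolation=2)[:400]
crop(t,310,400,170,260,6,"pics/tw.png")
crop(s,220,330,270,345,7,"pics/sw.png")
crop(t,100,290,115,245,4,"pics/tb.png")
crop(s,230,340,110,255,4,"pics/sb.png")
E
```

```text
(no output)
```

View pics/tw.png

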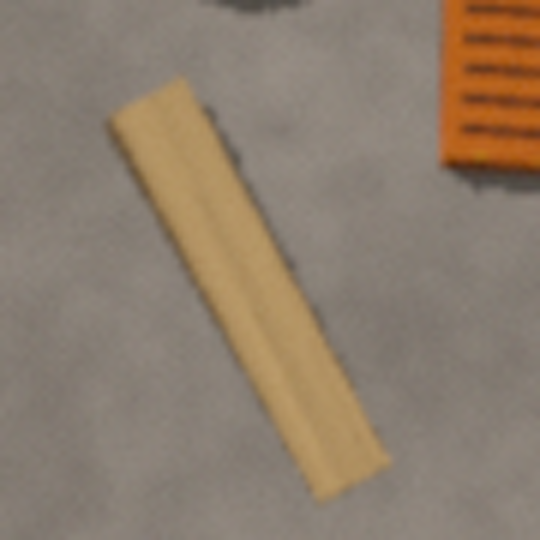

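View pics/sw.png

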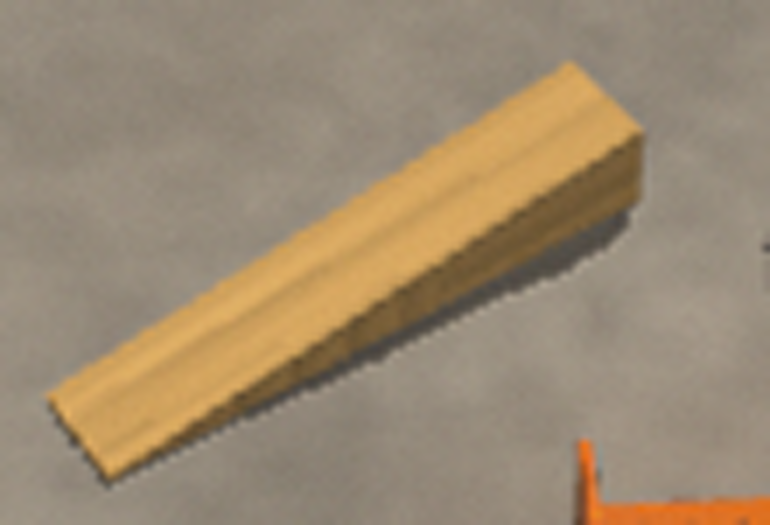

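View pics/tb.png

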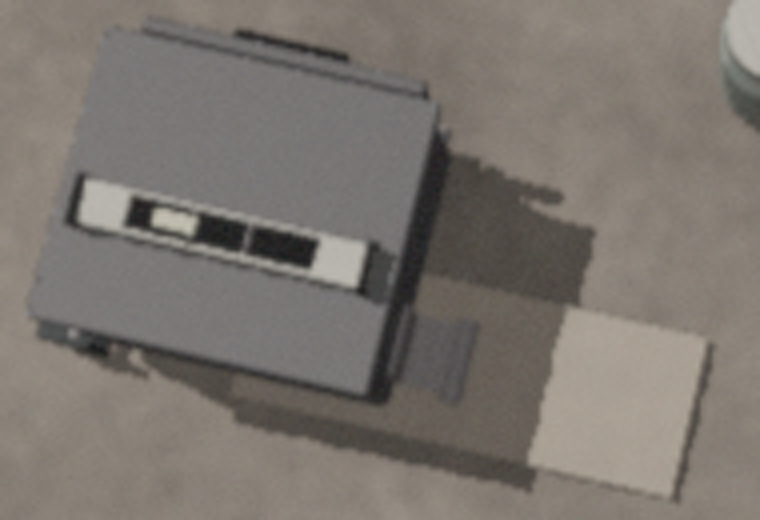

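View pics/sb.png

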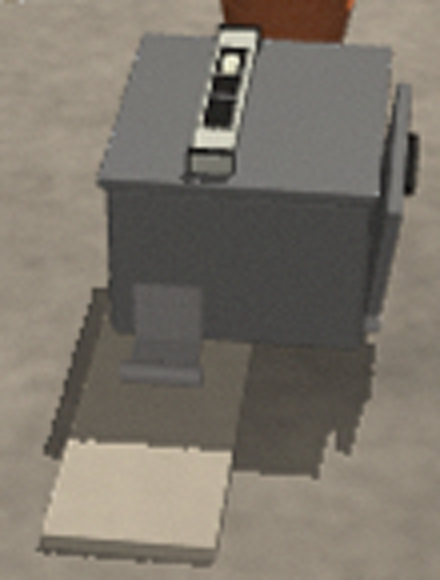

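Run:
```python
from h import *
np.set_printoptions(precision=4,suppress=True)
t=cam("top");s=cam("side")
T=lambda x,y,x0,y0,f:(x0+(x+.5)/f-.5,y0+(y+.5)/f-.5)
tw=lambda x,y:T(x,y,310,170,6);sw=lambda x,y:T(x,y,220,270,7)
tb=lambda x,y:T(x,y,100,115,4);sb=lambda x,y:T(x,y,230,110,4)
W=[]
for nm,a,b,z in[("thickL",(110,122),(572,62),.0345),("thickR",(182,77),(642,130),.0345),("thinL",(322,502),(50,400),.003),("thinR",(388,460),(110,480),.003)]:
    p,q=onz(t,tw(*a),z),onz(s,sw(*b),z);W.append((p+q)/2)
    print(nm,p,q,two(t,tw(*a),s,sw(*b)))
W=np.array(W);th=(W[0]+W[1])/2;tn=(W[2]+W[3])/2;d=(tn-th)[:2]
print("thick",th,"thin",tn,np.linalg.norm(d),"yaw",np.degrees(np.arctan2(d[1],d[0])))
mid=(th+tn)/2;u=d/np.linalg.norm(d);print("mid",mid,"grip",mid[:2]-.075*u)
for nm,a,b in [("slab outer +x",(712,340),(232,452)),("slab outer lo",(675,500),(42,545)),]:
    print(nm,onz(t,tb(*a),.012))
for nm,b in [("side slab outer lo",(42,545)),("outer +x",(215,555))]: print(nm,onz(s,sb(*b),.012))
print("slab edges top view",onz(t,tb(712,340),.012),onz(t,tb(430,275),.012),onz(t,tb(675,500),.012),onz(t,tb(235,405),.012))
print("bar ends top-view, z.03", onz(t,tb(476,322),.03),onz(t,tb(456,405),.03))
print("bar ends side z.03", onz(s,sb(122,373),.03),onz(s,sb(203,374),.03))
print("level ends", onz(t,tb(80,202),.195),onz(t,tb(366,265),.195), onz(s,sb(240,35),.195),onz(s,sb(212,150),.195))
for nm,n in (("cap",(294,122)),("ball",(343,147)),("scoop",(385,180))): print(nm,onz(t,n,.05))
```

```text
thickL [ 0.5867 -0.2113  0.0345] [ 0.5891 -0.2173  0.0345] (array([ 0.5889, -0.2119,  0.029 ]), np.float64(0.002524240492616673))
thickR [ 0.6081 -0.2463  0.0345] [ 0.6074 -0.252   0.0345] (array([ 0.6087, -0.247 ,  0.0293]), np.float64(0.0004845533551070658))
thinL [ 0.4057 -0.3115  0.003 ] [ 0.4056 -0.3169  0.003 ] (array([ 0.4057, -0.3124, -0.0023]), np.float64(0.00044153780286728273))
thinR [ 0.4254 -0.3439  0.003 ] [ 0.4232 -0.3509  0.003 ] (array([ 0.4244, -0.3453, -0.0038]), np.float64(0.0026645302176191562))
thick [ 0.5978 -0.2317  0.0345] thin [ 0.415  -0.3308  0.003 ] 0.2079260421440775 yaw -151.54652743382204
mid [ 0.5064 -0.2813  0.0187] grip [ 0.5723 -0.2455]
slab outer +x [ 0.5636 -0.0668  0.012 ]
slab outer lo [ 0.4478 -0.0387  0.012 ]
side slab outer lo [ 0.4501 -0.0529  0.012 ]
outer +x [ 0.5637 -0.0768  0.012 ]
slab edges top view [ 0.5636 -0.0668  0.012 ] [0.6142 0.1384 0.012 ] [ 0.4478 -0.0387  0.012 ] [0.5206 0.2792 0.012 ]
bar ends top-view, z.03 [0.5763 0.1027 0.03  ] [0.5165 0.1169 0.03  ]
bar ends side z.03 [0.5188 0.1138 0.03  ] [0.5778 0.1055 0.03  ]
level ends [0.6325 0.3391 0.195 ] [0.589  0.1547 0.195 ] [0.6332 0.325  0.195 ] [0.5884 0.1435 0.195 ]
cap [ 0.7841 -0.1169  0.05  ]
ball [ 0.7083 -0.2562  0.05  ]
scoop [ 0.6106 -0.3726  0.05  ]
```

Run:
```python
from h import *
t=cv2.imread("pics/top0.png");s=cv2.imread("pics/side0.png")
crop(s,235,300,170,255,9,"pics/sb2.png") if 0 else crop(s,236,300,180,255,8,"pics/sb2.png")
```

```text
(no output)
```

View pics/sb2.png

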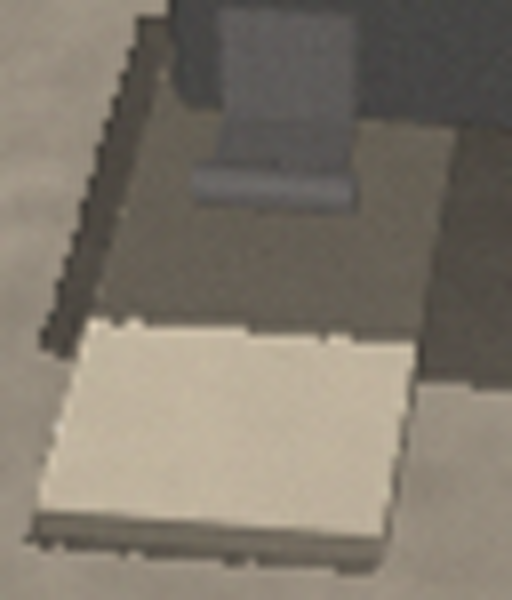

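```bash
cat >> h.py <<'E'
def togo(pos,yaw,obs=None):
    o=obs or ctrl.get_obs();M=R.from_rotvec(o["tool_rot"]).as_matrix()
    c,s=np.cos(np.radians(yaw)),np.sin(np.radians(yaw))
    D=np.array([[c,s,0],[s,-c,0],[0,0,-1.]])
    print("turn",np.round(np.degrees(R.from_matrix(M.T@D).as_rotvec()),2),"shift",np.round(M.T@(np.array(pos)-o["tool_pos"]),4),"t",round(o["t"],2),"pos",np.round(o["tool_pos"],4),"F",np.round(o["contact_force"],1),"open",round(o["opening"],4))
E
python3 -c "
from h import *
togo([.572,-.2455,.25],118.5)"
```

```text
turn [ -0.05   0.08 -49.18] shift [-0.6523  0.6219 -0.0187] t 0.15 pos [0.2204 0.5843 0.2303] F [-0.6  0.1 -0.5] open 0.0849
```

Emit:
{"api": "jog_arm", "payload": {
  "deltas": [
    [[0,0,-7],[0,0,-0.03],0.085],
    [[0,0,-14],[-0.05,0.05,-0.03],0.085],
    [[0,0,-49],[-0.652,0.622,-0.02],0.085],
    [[0,0,-49],[-0.652,0.622,-0.02],0.085],
    [[0,0,-49],[-0.652,0.622,-0.02],0.085],
    [[0,0,-49],[-0.652,0.622,-0.02],0.085],
    [[0,0,-49],[-0.652,0.622,-0.02],0.085],
    [[0,0,-49],[-0.652,0.622,-0.02],0.085],
    [[0,0,-49],[-0.652,0.622,-0.02],0.085],
    [[0,0,-49],[-0.652,0.622,-0.02],0.085],
    [[0,0,-49],[-0.652,0.622,-0.02],0.085],
    [[0,0,-49],[-0.652,0.622,-0.02],0.085]
  ]
}}

```text
t: 1.15
tool_pos: [0.3956, 0.1725, 0.2566]
tool_rot: [1.61, 2.698, 0.001]
contact_force: [0.2, 0.2, 0.9]
opening: 0.0852
```

```bash
python3 -c "
from h import *
togo([.572,-.2455,.25],118.5)"
```

```text
turn [ 0.03  0.01 -0.15] shift [-0.4517 -0.0433  0.0066] t 1.15 pos [0.3956 0.1725 0.2566] F [0.2 0.2 0.9] open 0.0852
```

Emit:
{"api": "jog_arm", "payload": {
  "deltas": [
    [[0,0,0],[-0.452,-0.043,0.007],0.085],
    [[0,0,0],[-0.452,-0.043,0.007],0.085],
    [[0,0,0],[-0.452,-0.043,0.007],0.085],
    [[0,0,0],[-0.452,-0.043,0.007],0.085],
    [[0,0,0],[-0.452,-0.043,0.007],0.085],
    [[0,0,0],[-0.452,-0.043,0.007],0.085],
    [[0,0,0],[-0.452,-0.043,0.007],0.085],
    [[0,0,0],[-0.452,-0.043,0.007],0.085],
    [[0,0,0],[-0.452,-0.043,0.007],0.085],
    [[0,0,0],[-0.452,-0.043,0.007],0.085],
    [[0,0,0],[-0.452,-0.043,0.007],0.085],
    [[0,0,0],[-0.452,-0.043,0.007],0.085]
  ]
}}

```text
t: 2.15
tool_pos: [0.5728, -0.2494, 0.2478]
tool_rot: [-1.617, -2.693, 0.003]
contact_force: [-1.3, 0.6, 0.2]
opening: 0.0844
```

Emit:
{"api": "jog_arm", "payload": {
  "deltas": [
    [[0,0,0],[0,0,0],0.085],
    [[0,0,0],[0,0,0],0.085]
  ]
}}

```text
t: 2.32
tool_pos: [0.5718, -0.2436, 0.2491]
tool_rot: [-1.61, -2.696, -0.0]
contact_force: [0.2, 0.9, 0.3]
opening: 0.0849
```

Run:
```python
from h import *
import pickle
togo([.572,-.2455,.25],118.5)
o=ctrl.get_obs();im=get_image("wrist")[:,:,::-1];pickle.dump(o,open("w1.pkl","wb"));cv2.imwrite("pics/w1.png",im)
```

```text
turn [-0.03 -0.08 -0.19] shift [-0.0017 -0.0008 -0.0009] t 2.32 pos [ 0.5718 -0.2436  0.2491] F [0.2 0.9 0.3] open 0.0849
```

View pics/w1.png

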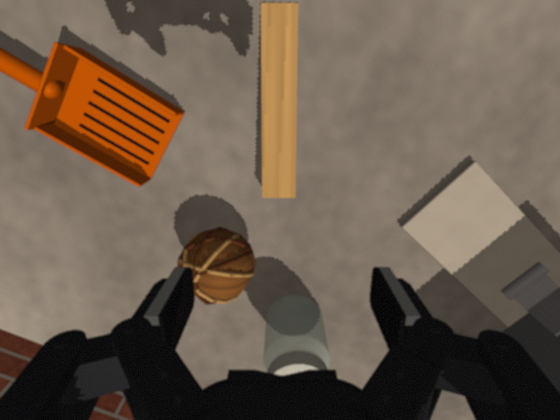

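Run:
```python
from h import *
import pickle
o=pickle.load(open("w1.pkl","rb"));C=cam("wrist",o)
im=cv2.imread("pics/w1.png");hsv=cv2.cvtColor(im,cv2.COLOR_BGR2HSV)
m=cv2.inRange(hsv,(12,70,120),(28,255,255));m[:,:200]=0;m[215:]=0;m[:,360:]=0
for r in (5,20,60,100,140,180,192): 
    c=np.where(m[r]>0)[0];print(r,c.min(),c.max())
rows=np.where(m[:,280]>0)[0];print(rows.min(),rows.max())
a=onz(C,(280,rows.max()+.5),.0345);b=onz(C,(280,rows.min()-.5),.003);print(a,b,np.linalg.norm(a-b),np.degrees(np.arctan2(*(b-a)[1::-1])))
for p in((400,223),(473,155)):print(onz(C,p,.012))
```

```text
5 260 298
20 260 298
60 261 297
100 261 297
140 261 296
180 262 296
192 262 296
2 198
[ 0.60014093 -0.23023058  0.0345    ] [ 0.41322666 -0.33073327  0.003     ] 0.21454599962650078 -151.73334641244742
[ 0.56168283 -0.07222399  0.012     ]
[ 0.44588331 -0.04601228  0.012     ]
```

Emit:
{"api": "jog_arm", "payload": {
  "deltas": [
    [[0,0,0],[-0.002,-0.001,0.04],0.085],
    [[0,0,0],[-0.002,-0.001,0.08],0.085],
    [[0,0,0],[-0.002,-0.001,0.12],0.085],
    [[0,0,0],[-0.002,-0.001,0.16],0.085],
    [[0,0,0],[-0.002,-0.001,0.19],0.085],
    [[0,0,0],[-0.002,-0.001,0.21],0.085],
    [[0,0,0],[-0.002,-0.001,0.225],0.085],
    [[0,0,0],[-0.002,-0.001,0.235],0.085],
    [[0,0,0],[-0.002,-0.001,0.243],0.085],
    [[0,0,0],[-0.002,-0.001,0.246],0.085],
    [[0,0,0],[-0.002,-0.001,0.246],0.085],
    [[0,0,0],[-0.002,-0.001,0.246],0.085]
  ]
}}

```text
t: 3.37
tool_pos: [0.5732, -0.2466, 0.0051]
tool_rot: [1.609, 2.696, 0.0]
contact_force: [0.5, -0.1, 0.7]
opening: 0.0847
```

Run:
```python
from h import *
togo([.572,-.2455,.003],118.5)
cv2.imwrite("pics/w2.png",get_image("wrist")[:,:,::-1])
```

```text
turn [ 0.07  0.11 -0.16] shift [ 0.0015 -0.0006  0.0021] t 3.37 pos [ 0.5732 -0.2466  0.0051] F [ 0.5 -0.1  0.7] open 0.0847
```

View pics/w2.png

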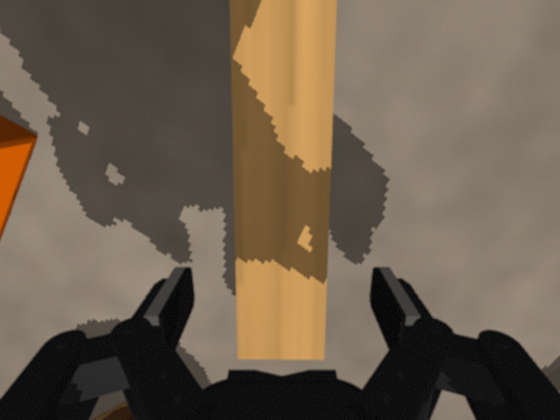

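Emit:
{"api": "jog_arm", "payload": {
  "deltas": [
    [[0,0,0],[0,0,0.002],0.06],
    [[0,0,0],[0,0,0.002],0.045],
    [[0,0,0],[0,0,0.002],0.03],
    [[0,0,0],[0,0,0.002],0.03],
    [[0,0,0],[0,0,0.002],0.03],
    [[0,0,0],[0,0,0.002],0.03],
    [[0,0,0],[0,0,0.002],0.03],
    [[0,0,0],[0,0,0.002],0.03]
  ],
  "squeeze": 60
}}

```text
t: 4.08
tool_pos: [0.5727, -0.2464, 0.0022]
tool_rot: [1.61, 2.697, -0.0]
contact_force: [0.2, -0.1, 3.3]
opening: 0.0389
```

Run:
```python
from h import *
togo([.572,-.2455,.003],118.5)
cv2.imwrite("pics/w3.png",get_image("wrist")[:,:,::-1])
```

```text
turn [ 0.03  0.05 -0.17] shift [ 0.0011 -0.0002 -0.0008] t 4.08 pos [ 0.5727 -0.2464  0.0022] F [ 0.2 -0.1  3.3] open 0.0389
```

View pics/w3.png

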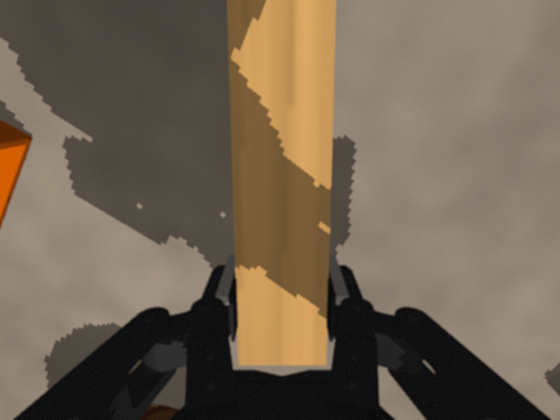

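Emit:
{"api": "jog_arm", "payload": {
  "deltas": [
    [[0,0,0],[0,0,-0.01],0.03],
    [[0,0,0],[0,0,-0.03],0.03],
    [[0,0,0],[0,0,-0.06],0.03],
    [[0,0,0],[0,0,-0.1],0.03],
    [[0,0,5],[0,0,-0.14],0.03],
    [[0,0,12],[0,0,-0.16],0.03],
    [[0,0,19],[0,0,-0.16],0.03],
    [[0,0,26],[0,0,-0.16],0.03],
    [[0,0,33],[0,0,-0.16],0.03],
    [[0,0,40],[0,0,-0.16],0.03],
    [[0,0,47],[0,0,-0.16],0.03],
    [[0,0,54],[0,0,-0.16],0.03]
  ]
}}

```text
t: 5.13
tool_pos: [0.5715, -0.2456, 0.1613]
tool_rot: [-2.663, -1.664, 0.001]
contact_force: [-0.0, -0.8, -1.1]
opening: 0.0395
```

Run:
```python
from h import *
togo([.497,-.0997,.16],-13.4)
```

```text
turn [-9.000e-02  6.000e-02  7.739e+01] shift [ 0.0985 -0.131   0.0015] t 5.13 pos [ 0.5715 -0.2456  0.1613] F [-0.  -0.8 -1.1] open 0.0395
```

Emit:
{"api": "jog_arm", "payload": {
  "deltas": [
    [[0,0,7],[0.008,-0.012,0],0.03],
    [[0,0,14],[0.017,-0.024,0],0.03],
    [[0,0,21],[0.026,-0.036,0],0.03],
    [[0,0,28],[0.035,-0.048,0],0.03],
    [[0,0,35],[0.044,-0.06,0],0.03],
    [[0,0,42],[0.053,-0.072,0],0.03],
    [[0,0,49],[0.062,-0.084,0],0.03],
    [[0,0,56],[0.071,-0.096,0],0.03],
    [[0,0,63],[0.08,-0.108,0],0.03],
    [[0,0,70],[0.089,-0.12,0],0.03],
    [[0,0,77.4],[0.0985,-0.131,0],0.03],
    [[0,0,77.4],[0.0985,-0.131,0],0.03]
  ]
}}

```text
t: 6.13
tool_pos: [0.4952, -0.0985, 0.1611]
tool_rot: [-3.12, 0.359, 0.004]
contact_force: [-0.2, -0.4, -1.8]
opening: 0.039
```

Emit:
{"api": "jog_arm", "payload": {
  "deltas": [
    [[0,0,0],[0,0,0.0],0.03],
    [[0,0,0],[0,0,0],0.03]
  ]
}}

```text
t: 6.3
tool_pos: [0.4968, -0.1008, 0.1617]
tool_rot: [3.121, -0.354, -0.0]
contact_force: [-0.9, -0.1, -1.6]
opening: 0.0391
```

Run:
```python
from h import *
import pickle
togo([.497,-.0997,.04],-13.4)
o=ctrl.get_obs();pickle.dump(o,open("w4.pkl","wb"))
cv2.imwrite("pics/w4.png",get_image("wrist")[:,:,::-1])
t=get_image("top")[:,:,::-1];crop(t,130,320,130,270,4,"pics/t4.png");cv2.imwrite("pics/t4f.png",t)
```

```text
turn [0.02 0.01 0.45] shift [-0.     -0.0012  0.1217] t 6.3 pos [ 0.4968 -0.1008  0.1617] F [-0.9 -0.1 -1.6] open 0.0391
```

View pics/w4.png

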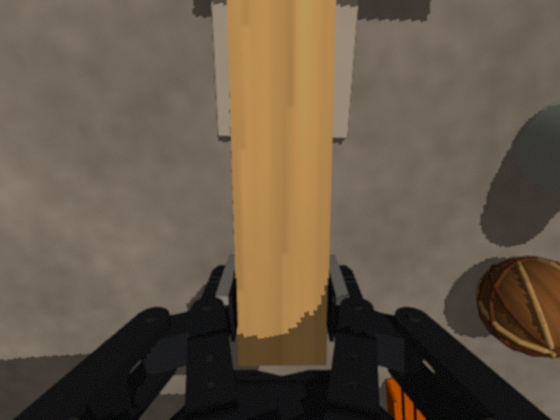

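View pics/t4.png

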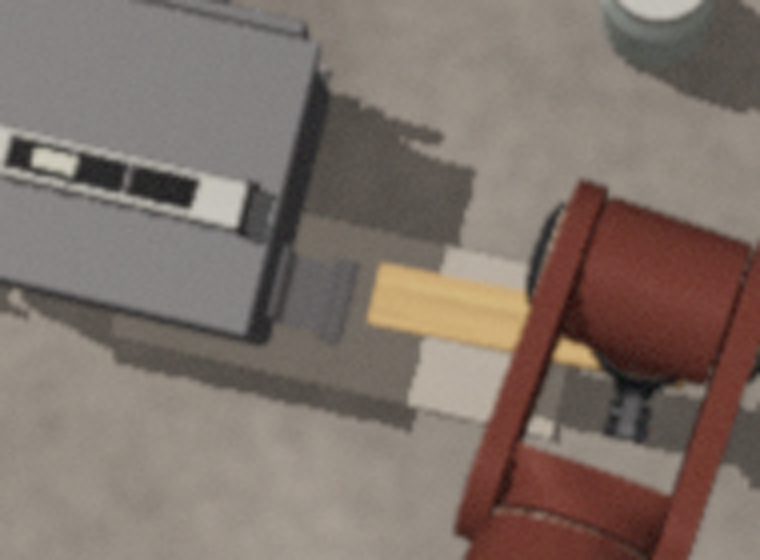

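Run:
```python
from h import *
import pickle
o=pickle.load(open("w4.pkl","rb"));C=cam("wrist",o)
im=cv2.imread("pics/w4.png");g=cv2.cvtColor(im,cv2.COLOR_BGR2GRAY).astype(float)
for r in(40,70,100,125):
    d=np.diff(cv2.GaussianBlur(g,(3,3),0)[r])
    l=205+np.argmax(d[205:226]);rr=335+np.argmin(d[335:365]);l+=.5;rr+=.5
    f=lambda z:np.linalg.norm(onz(C,(l,r),z)-onz(C,(rr,r),z))
    zs=np.linspace(-.01,.04,501);print(r,l,rr,zs[np.argmin([abs(f(z)-.12) for z in zs])],((onz(C,(l,r),.012)+onz(C,(rr,r),.012))/2)[:2])
```

```text
40 213.5 354.5 0.0072 [0.52728567 0.02426048]
70 215.5 351.5 0.0049 [0.52174713 0.00179483]
100 216.5 349.5 0.007000000000000001 [ 0.51587826 -0.02200925]
125 217.5 347.5 0.0077 [ 0.51063982 -0.04294004]
```

Emit:
{"api": "jog_arm", "payload": {
  "deltas": [
    [[0,0,0.4],[0,-0.001,0.03],0.03],
    [[0,0,0.4],[0,-0.001,0.06],0.03],
    [[0,0,0.4],[0,-0.001,0.09],0.03],
    [[0,0,0.4],[0,-0.001,0.11],0.03],
    [[0,0,0.4],[0,-0.001,0.12],0.03],
    [[0,0,0.4],[0,-0.001,0.125],0.03],
    [[0,0,0.4],[0,-0.001,0.13],0.03],
    [[0,0,0.4],[0,-0.001,0.13],0.03],
    [[0,0,0.4],[0,-0.001,0.13],0.03]
  ]
}}

```text
t: 7.15
tool_pos: [0.4981, -0.1001, 0.033]
tool_rot: [3.119, -0.368, 0.003]
contact_force: [0.6, 0.2, -1.2]
opening: 0.0391
```

Run:
```python
from h import *
togo([.497,-.0997,.03],-13.4)
cv2.imwrite("pics/w5.png",get_image("wrist")[:,:,::-1])
t=get_image("side")[:,:,::-1];crop(t,220,320,160,280,5,"pics/s5.png")
t=get_image("top")[:,:,::-1];crop(t,130,320,130,270,4,"pics/t5.png")
```

```text
turn [ 0.02 -0.13 -0.07] shift [-0.0012 -0.0001  0.003 ] t 7.15 pos [ 0.4981 -0.1001  0.033 ] F [ 0.6  0.2 -1.2] open 0.0391
```

View pics/w5.png

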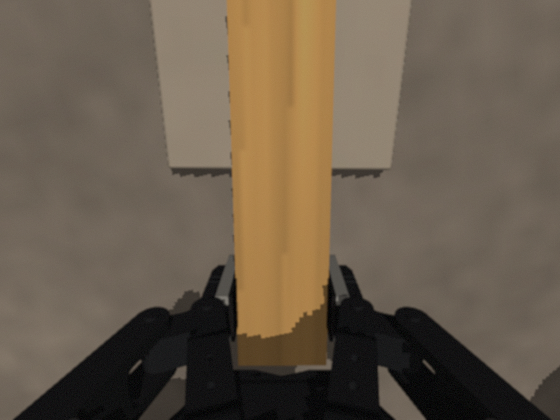

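View pics/s5.png

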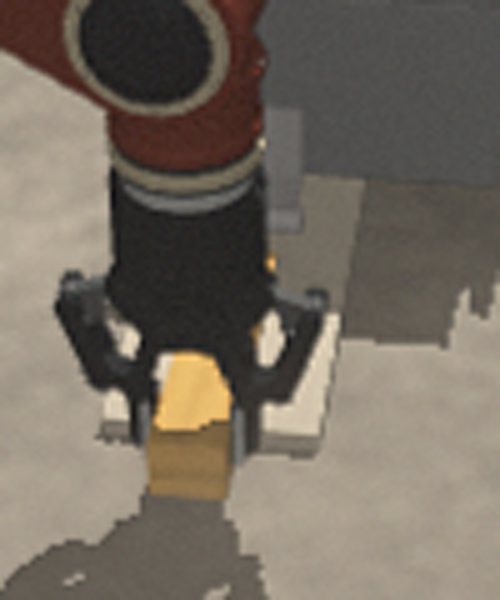

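View pics/t5.png

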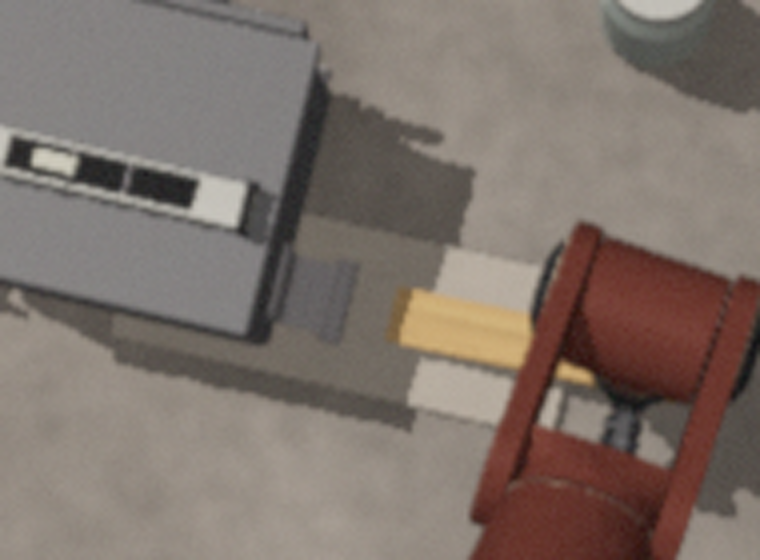

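Run:
```python
from h import *
o=ctrl.get_obs();C=cam("wrist",o)
im=cv2.imread("pics/w5.png");g=cv2.cvtColor(im,cv2.COLOR_BGR2GRAY).astype(float)
zs=np.linspace(-.01,.04,501)
for r in(10,40,70,100,130,160):
    d=np.diff(cv2.GaussianBlur(g,(3,3),0)[r])
    l=145+np.argmax(d[145:180])+.5;rr=380+np.argmin(d[380:415])+.5
    f=lambda z:np.linalg.norm(onz(C,(l,r),z)-onz(C,(rr,r),z))
    z=zs[np.argmin([abs(f(z)-.12) for z in zs])];print(r,l,rr,z,((onz(C,(l,r),z)+onz(C,(rr,r),z))/2)[:2])
print(onz(C,(200,168),.007),onz(C,(360,168),.007))
```

```text
10 151.5 409.5 0.009100000000000002 [0.52602157 0.01908481]
40 154.5 406.5 0.009800000000000001 [0.52308166 0.00683935]
70 157.5 402.5 0.009800000000000001 [ 0.51977094 -0.00589476]
100 161.5 398.5 0.009200000000000002 [ 0.51650449 -0.0194522 ]
130 164.5 394.5 0.009200000000000002 [ 0.51277534 -0.03382653]
160 168.5 391.5 0.009300000000000001 [ 0.50933842 -0.04921765]
[ 0.46537594 -0.04372309  0.007     ] [ 0.55096556 -0.06420154  0.007     ]
```

Emit:
{"api": "jog_arm", "payload": {
  "deltas": [
    [[0,0,0],[-0.001,0,0.005],0.03],
    [[0,0,0],[-0.001,0,0.01],0.03],
    [[0,0,0],[-0.001,0,0.014],0.03],
    [[0,0,0],[-0.001,0,0.017],0.03],
    [[0,0,0],[-0.001,0,0.018],0.03],
    [[0,0,0],[-0.001,0,0.018],0.03],
    [[0,0,0],[-0.001,0,0.018],0.03]
  ]
}}

```text
t: 7.88
tool_pos: [0.496, -0.0993, 0.0138]
tool_rot: [-3.12, 0.368, 0.001]
contact_force: [-1.7, -0.2, 2.9]
opening: 0.0392
```

Emit:
{"api": "jog_arm", "payload": {
  "deltas": [
    [[0,0,0],[0,0,0.001],0.03],
    [[0,0,0],[0,0,0.002],0.03],
    [[0,0,0],[0,0,0.002],0.03]
  ]
}}

```text
t: 8.13
tool_pos: [0.4962, -0.0996, 0.0131]
tool_rot: [3.12, -0.367, -0.002]
contact_force: [-6.6, 0.7, 12.7]
opening: 0.0392
```

Emit:
{"api": "jog_arm", "payload": {
  "deltas": [
    [[0,0,0],[0,0,-0.0015],0.03],
    [[0,0,0],[0,-0.005,-0.0015],0.03],
    [[0,0,0],[0,-0.01,-0.0015],0.03],
    [[0,0,0],[0,-0.015,-0.0015],0.03],
    [[0,0,0],[0,-0.02,-0.0015],0.03],
    [[0,0,0],[0,-0.025,-0.0015],0.03],
    [[0,0,0],[0,-0.03,-0.0015],0.03],
    [[0,0,0],[0,-0.035,-0.0015],0.03],
    [[0,0,0],[0,-0.04,-0.0015],0.03],
    [[0,0,0],[0,-0.045,-0.0015],0.03],
    [[0,0,0],[0,-0.05,-0.0015],0.03],
    [[0,0,0],[0,-0.05,-0.0015],0.03]
  ]
}}

```text
t: 9.13
tool_pos: [0.5085, -0.05, 0.0138]
tool_rot: [-3.12, 0.367, -0.002]
contact_force: [-0.4, -1.2, 5.1]
opening: 0.0394
```

Run:
```python
from h import *
u=np.array([.234,.972])
p=np.array([.5477,.1113])-u*.1645
togo([*p,.013],-13.5)
cv2.imwrite("pics/w6.png",get_image("wrist")[:,:,::-1])
t=get_image("top")[:,:,::-1];crop(t,130,320,130,270,4,"pics/t6.png")
```

```text
turn [-0.01 -0.07  0.07] shift [ 0.0003 -0.0015  0.0008] t 9.13 pos [ 0.5085 -0.05    0.0138] F [-0.4 -1.2  5.1] open 0.0394
```

View pics/w6.png

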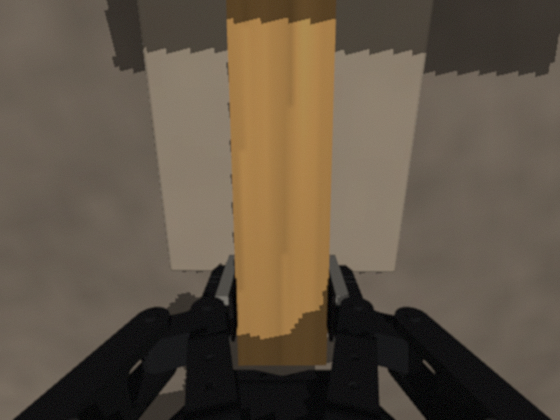

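View pics/t6.png

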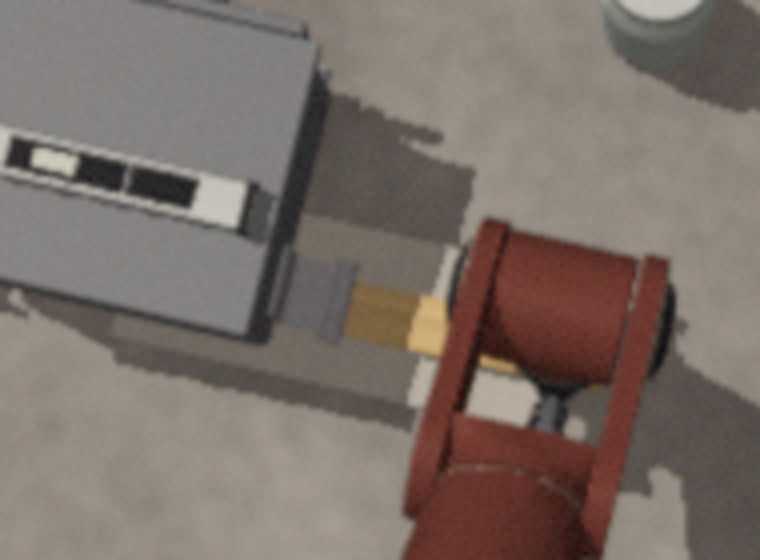

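Emit:
{"api": "jog_arm", "payload": {
  "deltas": [
    [[0,0,0],[0,-0.003,-0.0005],0.03],
    [[0,0,0],[0,-0.006,-0.0005],0.03],
    [[0,0,0],[0,-0.009,-0.0005],0.03],
    [[0,0,0],[0,-0.012,-0.0005],0.03],
    [[0,0,0],[0,-0.015,-0.0005],0.03],
    [[0,0,0],[0,-0.018,-0.0005],0.03],
    [[0,0,0],[0,-0.021,-0.0005],0.03],
    [[0,0,0],[0,-0.024,-0.0005],0.03],
    [[0,0,0],[0,-0.027,-0.0005],0.03],
    [[0,0,0],[0,-0.03,-0.0005],0.03],
    [[0,0,0],[0,-0.03,-0.0005],0.03]
  ]
}}

```text
t: 10.15
tool_pos: [0.515, -0.021, 0.0139]
tool_rot: [-3.12, 0.368, -0.001]
contact_force: [-0.3, -1.9, 4.9]
opening: 0.0388
```

```bash
cat >> h.py <<'E'
def bub(save=None):
    t=get_image("top")
    if save: crop(t[:,:,::-1],110,260,130,230,5,save)
    return t
E
python3 - <<'E'
from h import *
u=np.array([.234,.972])
o=ctrl.get_obs();print(o["contact_force"],o["tool_pos"])
bub("pics/t7.png")
E
```

```text
[-0.32013039 -1.93100557  4.86259364] [ 0.5150088  -0.02103873  0.01394221]
```

View pics/t7.png

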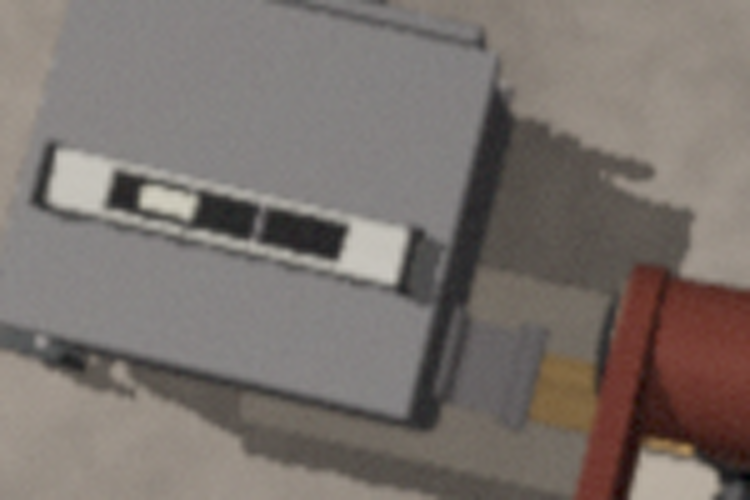

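```bash
cat >> h.py <<'E'
def meas(t,A=(131.6,167.6),B=(179,178.4),verbose=False):
    g=cv2.cvtColor(t,cv2.COLOR_RGB2GRAY).astype(np.float32)
    A=np.array(A);B=np.array(B);L=np.linalg.norm(B-A);u=(B-A)/L;n=np.array([-u[1],u[0]])
    s=np.arange(-6,L+6,.1)
    prof=0
    for k in np.linspace(-1.,1.,5):
        P=A[None]+s[:,None]*u+k*n
        prof=prof+cv2.remap(g,P[:,0].astype(np.float32)[None],P[:,1].astype(np.float32)[None],cv2.INTER_CUBIC)[0]/5
    if verbose: print(np.round(prof[::10]).astype(int))
    thr=110
    c=np.where(np.diff((prof>thr).astype(int))!=0)[0]
    e=[s[i]+.1*(thr-prof[i])/(prof[i+1]-prof[i]) for i in c]
    up=[bool(prof[i+1]>prof[i]) for i in c]
    e=np.array(e)
    w0,w1=e[0],e[-1];sc=.124/(w1-w0);mid=(w0+w1)/2
    # bubble = widest bright interval inside
    best=None
    for i in range(len(e)-1):
        if up[i] and not up[i+1]:
            if best is None or e[i+1]-e[i]>best[1]-best[0]: best=(e[i],e[i+1])
    print("edges mm",np.round((e-mid)*sc*1000,1),"bubble width",round((best[1]-best[0])*sc*1000,1),"bubble mm",round(((best[0]+best[1])/2-mid)*sc*1000,1))
E
python3 - <<'E'
from h import *
t=cv2.imread("pics/t4f.png")[:,:,::-1].copy()
meas(t,verbose=True)
meas(cv2.imread("pics/top0.png")[:,:,::-1].copy())
E
```

```text
[194 195 195 195 196 174 110  52  40  45  43  52 117 189 200 198 196 197
 199 198 196 197 192 147  75  42  42  41  45  42  42  43  41  41  38  54
 104  96  58  41  41  41  42  42  43  37  40  41  44  41  39  39  37  60
 131 188 195 195 194 194 193]
edges mm [-62.  -46.6 -16.5  16.5  17.3  62. ] bubble width 30.1 bubble mm -31.5
edges mm [-62.  -46.  -16.7  62. ] bubble width 29.3 bubble mm -31.3
```

Emit:
{"api": "jog_arm", "payload": {
  "deltas": [
    [[0,0,0],[0,-0.002,-0.0005],0.03],
    [[0,0,0],[0,-0.004,-0.0005],0.03],
    [[0,0,0],[0,-0.006,-0.0005],0.03],
    [[0,0,0],[0,-0.008,-0.0005],0.03],
    [[0,0,0],[0,-0.01,-0.0005],0.03],
    [[0,0,0],[0,-0.012,-0.0005],0.03],
    [[0,0,0],[0,-0.014,-0.0005],0.03],
    [[0,0,0],[0,-0.016,-0.0005],0.03],
    [[0,0,0],[0,-0.018,-0.0005],0.03],
    [[0,0,0],[0,-0.02,-0.0005],0.03],
    [[0,0,0],[0,-0.02,-0.0005],0.03]
  ]
}}

```text
t: 11.12
tool_pos: [0.5187, -0.0044, 0.0139]
tool_rot: [3.115, -0.367, -0.002]
contact_force: [-3.8, -12.5, 3.6]
opening: 0.0392
```

Run:
```python
from h import *
o=ctrl.get_obs();print(o["contact_force"],o["tool_pos"],o["opening"])
meas(bub("pics/t8.png"))
```

```text
[ -3.79410233 -12.51055046   3.55322052] [ 0.51866148 -0.00439964  0.01387988] 0.039244066618921554
edges mm [-62.  -40.3 -10.4  62. ] bubble width 29.9 bubble mm -25.3
```

Emit:
{"api": "jog_arm", "payload": {
  "deltas": [
    [[0,0,0],[0,-0.002,0],0.03],
    [[0,0,0],[0,-0.004,0],0.03],
    [[0,0,0],[0,-0.006,0],0.03],
    [[0,0,0],[0,-0.008,0],0.03],
    [[0,0,0],[0,-0.01,0],0.03],
    [[0,0,0],[0,-0.012,0],0.03],
    [[0,0,0],[0,-0.014,0],0.03],
    [[0,0,0],[0,-0.016,0],0.03],
    [[0,0,0],[0,-0.018,0],0.03],
    [[0,0,0],[0,-0.02,0],0.03],
    [[0,0,0],[0,-0.02,0],0.03]
  ]
}}

```text
t: 12.08
tool_pos: [0.5233, 0.015, 0.0139]
tool_rot: [3.115, -0.367, -0.002]
contact_force: [-4.1, -12.8, 3.6]
opening: 0.0393
```

Run:
```python
from h import *
o=ctrl.get_obs();print(o["contact_force"],o["tool_pos"],o["opening"])
meas(bub("pics/t9.png"))
cv2.imwrite("pics/w9.png",get_image("wrist")[:,:,::-1])
```

```text
[ -4.0773947  -12.75088932   3.59605852] [0.52330925 0.01502188 0.01387993] 0.03929256255605683
edges mm [-62.  -29.3   1.   62. ] bubble width 30.3 bubble mm -14.2
```

View pics/t9.png

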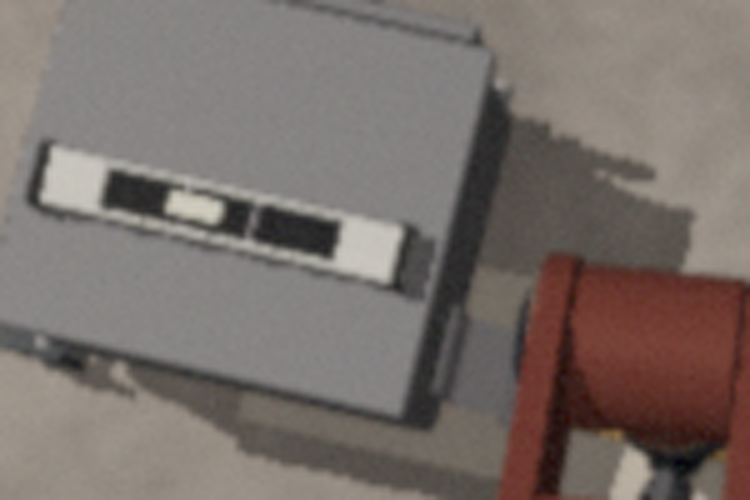

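View pics/w9.png

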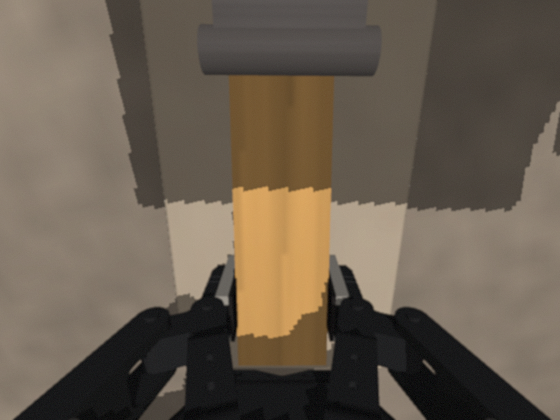

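Emit:
{"api": "jog_arm", "payload": {
  "deltas": [
    [[0,0,0],[0,-0.002,0],0.03],
    [[0,0,0],[0,-0.004,0],0.03],
    [[0,0,0],[0,-0.006,0],0.03],
    [[0,0,0],[0,-0.008,0],0.03],
    [[0,0,0],[0,-0.01,0],0.03],
    [[0,0,0],[0,-0.012,0],0.03],
    [[0,0,0],[0,-0.014,0],0.03],
    [[0,0,0],[0,-0.016,0],0.03],
    [[0,0,0],[0,-0.018,0],0.03],
    [[0,0,0],[0,-0.019,0],0.03],
    [[0,0,0],[0,-0.019,0],0.03]
  ]
}}

```text
t: 13.1
tool_pos: [0.5277, 0.0333, 0.0139]
tool_rot: [3.114, -0.367, -0.003]
contact_force: [-3.7, -13.0, 4.6]
opening: 0.0389
```

Run:
```python
from h import *
o=ctrl.get_obs();print(o["contact_force"],o["tool_pos"],o["opening"])
meas(bub("pics/t10.png"))
```

```text
[ -3.66048064 -12.97669006   4.6384828 ] [0.52767134 0.03332919 0.01385903] 0.038890327578770506
edges mm [-62.  -20.3  12.   62. ] bubble width 32.4 bubble mm -4.2
```

View pics/t10.png

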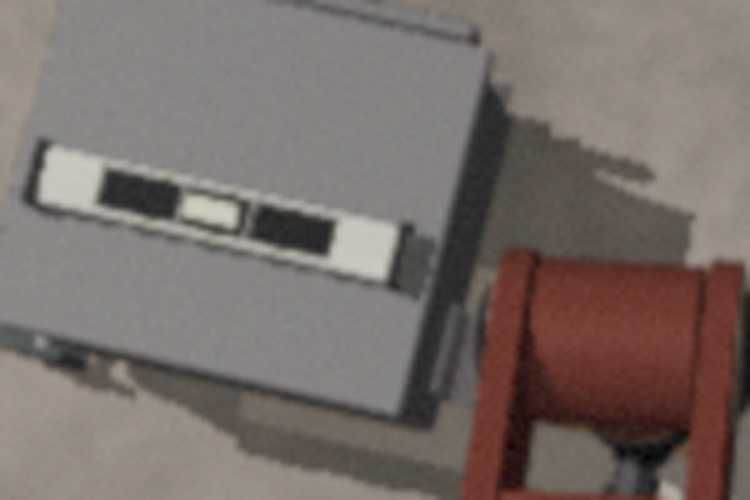

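Emit:
{"api": "jog_arm", "payload": {
  "deltas": [
    [[0,0,0],[0,-0.001,0],0.03],
    [[0,0,0],[0,-0.002,0],0.03],
    [[0,0,0],[0,-0.003,0],0.03],
    [[0,0,0],[0,-0.003,0],0.03]
  ]
}}

```text
t: 13.48
tool_pos: [0.5283, 0.0361, 0.0139]
tool_rot: [3.114, -0.367, -0.003]
contact_force: [-2.9, -14.6, 5.0]
opening: 0.0391
```

Run:
```python
from h import *
o=ctrl.get_obs();print(o["contact_force"],o["tool_pos"],o["opening"])
t=bub("pics/t11.png");meas(t)
crop(t[:,:,::-1],120,200,150,200,10,"pics/t11b.png")
```

```text
[ -2.88649035 -14.63440087   4.96751961] [0.5283445  0.03613193 0.01385799] 0.03912892815619736
edges mm [-62.  -20.3 -18.8 -18.5  13.7  16.7  17.8  62. ] bubble width 32.2 bubble mm -2.4
```

View pics/t11b.png

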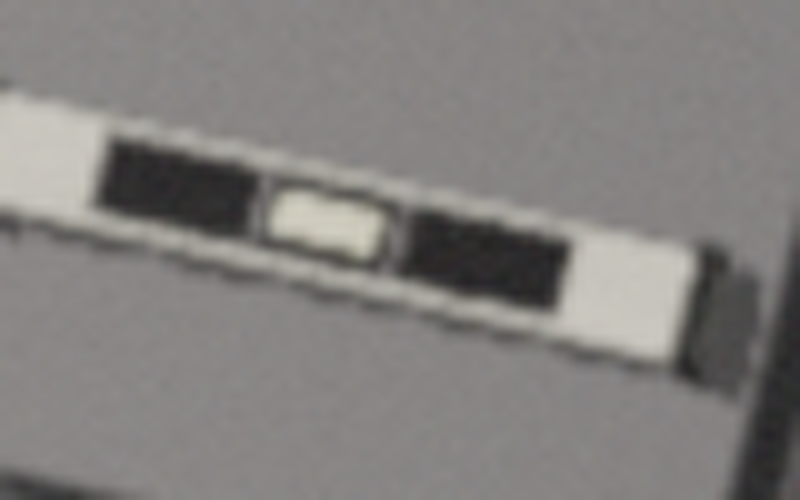

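Emit:
{"api": "jog_arm", "payload": {
  "deltas": [
    [[0,0,0],[0,0.001,-0.0005],0.03],
    [[0,0,0],[0,0.002,-0.0005],0.03],
    [[0,0,0],[0,0.0025,-0.0005],0.03],
    [[0,0,0],[0,0.0025,-0.0005],0.03]
  ],
  "squeeze": 30
}}

```text
t: 13.87
tool_pos: [0.5283, 0.0362, 0.0139]
tool_rot: [3.119, -0.369, -0.0]
contact_force: [3.0, -3.9, -3.7]
opening: 0.0391
```

Run:
```python
from h import *
o=ctrl.get_obs();print(o["contact_force"],o["tool_pos"],o["opening"])
meas(bub())
```

```text
[ 3.00988155 -3.85397122 -3.66180817] [0.52825958 0.03618405 0.01388185] 0.03910778392649903
edges mm [-62.  -20.4  13.7  16.8  17.8  62. ] bubble width 34.1 bubble mm -3.3
```

Emit:
{"api": "jog_arm", "payload": {
  "deltas": [
    [[0,0,0],[0,0,0.0002],0.045],
    [[0,0,0],[0,0,0],0.055],
    [[0,0,0],[0,0,0],0.07],
    [[0,0,0],[0,0,0],0.08],
    [[0,0,0],[0,0,0],0.08],
    [[0,0,0],[0,0,0],0.08],
    [[0,0,0],[0,0,0],0.08]
  ]
}}

```text
t: 14.5
tool_pos: [0.5286, 0.0364, 0.0148]
tool_rot: [-3.12, 0.368, -0.0]
contact_force: [0.2, -0.4, -0.3]
opening: 0.0801
```

Run:
```python
from h import *
o=ctrl.get_obs();print(o["contact_force"],o["tool_pos"],o["opening"])
t=bub();meas(t)
crop(t[:,:,::-1],120,200,150,200,10,"pics/t12b.png")
cv2.imwrite("pics/w12.png",get_image("wrist")[:,:,::-1])
```

```text
[ 0.17600072 -0.35216651 -0.30865375] [0.52860781 0.03644765 0.01482034] 0.08010575363869189
edges mm [-62.  -20.4  13.7  16.6  18.1  62. ] bubble width 34.1 bubble mm -3.3
```

View pics/t12b.png

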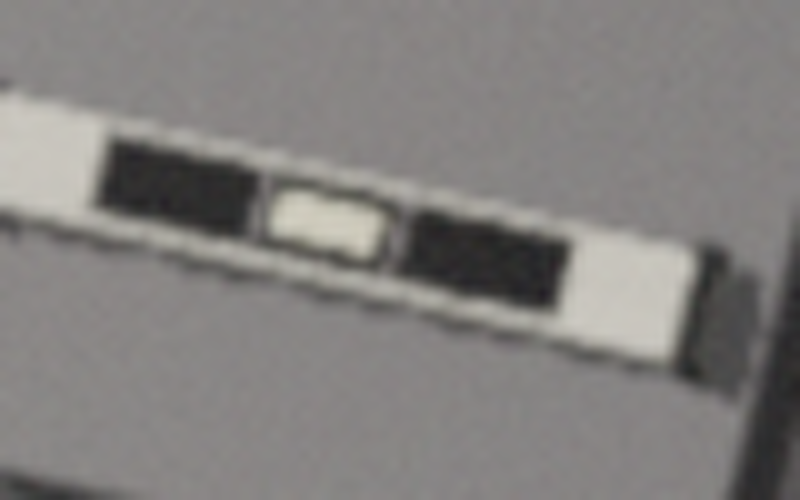

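View pics/w12.png

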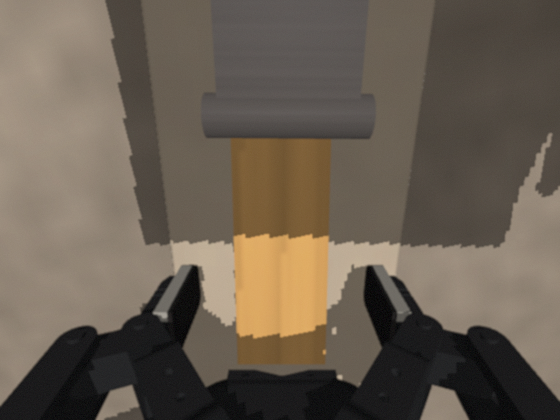

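Emit:
{"api": "jog_arm", "payload": {
  "deltas": [
    [[0,0,0],[0,0,-0.01],0.08],
    [[0,0,0],[0,0,-0.03],0.08],
    [[0,0,0],[0,0.02,-0.06],0.08],
    [[0,0,0],[0,0.04,-0.1],0.08],
    [[0,0,0],[0,0.06,-0.14],0.08],
    [[0,0,0],[0,0.07,-0.18],0.08],
    [[0,0,0],[0,0.07,-0.22],0.08],
    [[0,0,0],[0,0.07,-0.26],0.08],
    [[0,0,0],[0,0.07,-0.29],0.08],
    [[0,0,0],[0,0.07,-0.29],0.08]
  ]
}}

```text
t: 15.43
tool_pos: [0.5152, -0.0325, 0.3154]
tool_rot: [3.118, -0.369, 0.025]
contact_force: [0.9, 0.1, 0.6]
opening: 0.08
```

Run:
```python
from h import *
togo([.608,.233,.30],-13.5)
t=bub();meas(t)
```

```text
turn [-0.03 -0.92  0.01] shift [ 0.0281 -0.2798  0.016 ] t 15.43 pos [ 0.5152 -0.0325  0.3154] F [0.9 0.1 0.6] open 0.08
edges mm [-62.  -20.4  13.8  16.5  18.2  62. ] bubble width 34.2 bubble mm -3.3
```

Emit:
{"api": "jog_arm", "payload": {
  "deltas": [
    [[0,0,0],[0.003,-0.03,0],0.08],
    [[0,0,0],[0.006,-0.06,0],0.08],
    [[0,0,0],[0.01,-0.1,0],0.08],
    [[0,0,0],[0.014,-0.14,0],0.08],
    [[0,0,0],[0.018,-0.18,0],0.08],
    [[0,0,0],[0.022,-0.22,0],0.08],
    [[0,0,0],[0.026,-0.26,0],0.08],
    [[0,0,0],[0.028,-0.28,0],0.08],
    [[0,0,0],[0.028,-0.28,0],0.08],
    [[0,0,0],[0.028,-0.28,0],0.08]
  ]
}}

```text
t: 16.32
tool_pos: [0.604, 0.2347, 0.3029]
tool_rot: [3.119, -0.365, -0.004]
contact_force: [-0.0, -0.6, 0.3]
opening: 0.0801
```

Run:
```python
from h import *
togo([.608,.233,.30],-13.5)
cv2.imwrite("pics/w13.png",get_image("wrist")[:,:,::-1])
```

```text
turn [0.11 0.15 0.14] shift [0.0043 0.0008 0.0029] t 16.32 pos [0.604  0.2347 0.3029] F [-0.  -0.6  0.3] open 0.0801
```

View pics/w13.png

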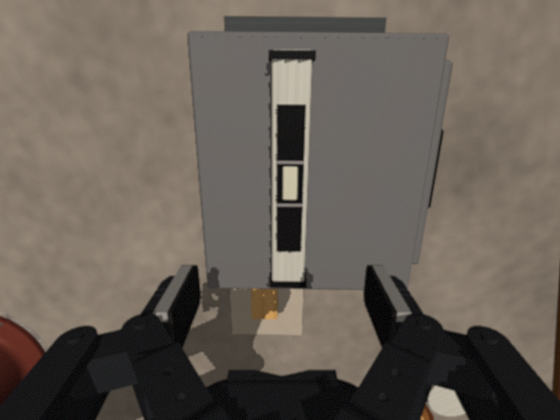

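Run:
```python
from h import *
o=ctrl.get_obs();C=cam("wrist",o)
g=cv2.cvtColor(cv2.imread("pics/w13.png"),cv2.COLOR_BGR2GRAY)
p=g[:,286:295].mean(1);e=[]
for r in range(100,255):
    if (p[r]>100)!=(p[r+1]>100): e.append(r+(100-p[r])/(p[r+1]-p[r]))
print(np.round(e,1)); 
P=np.array([onz(C,(290,r),.2)[:2] for r in e])@np.array([.234,.972]);print(np.round((P-P[0])*1000,1))
print([int(x) for x in p[155:212]])
```

```text
[104.4 160.7 163.2 165.6 199.7 203.5 205.9 251.2]
[   0.   -42.6  -44.6  -46.5  -75.2  -78.6  -80.7 -122.9]
[21, 20, 20, 17, 28, 68, 113, 130, 110, 67, 61, 123, 175, 193, 192, 191, 192, 191, 191, 191, 191, 191, 191, 191, 191, 191, 190, 190, 190, 190, 190, 190, 190, 190, 190, 190, 190, 190, 189, 189, 189, 190, 191, 181, 139, 79, 29, 34, 78, 119, 127, 97, 53, 24, 17, 18, 18]
```

Run:
```python
from h import *
from station import job
s=get_image("side");cv2.imwrite("pics/s14.png",s[:,:,::-1])
print(job.finish_job())
```

```text
the job is handed in; nothing more can be done
None
```

View pics/s14.png

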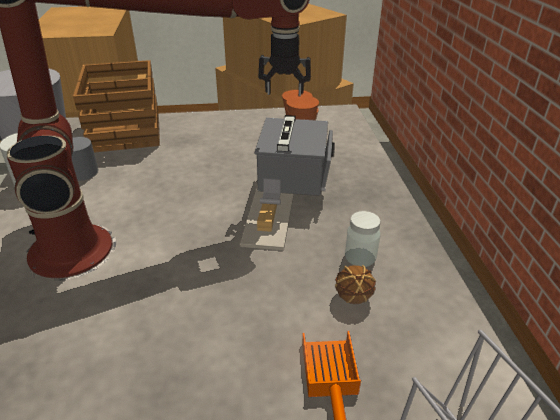

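I laid the wedge on the slab, pushed it in under the foot bar in small steps, then let go and backed the arm away. I handed the job in at about 16.4 s. It gave no verdict.

- **Bubble:** the wrist camera, looking down from above, put it about 0.75 mm short of midway, on the hinge side. That is clear of both lines and within the 3 mm allowed. It did not move when I released the wedge or backed off.
- **Top camera disagreed:** my automatic reading from it gave about -3.3 mm. It ran one thin line together with the bubble. Using only the bubble's free edge it read close to 0, so I trusted the wrist view.
- **Forces:** the push on the wedge peaked at about 15 N. I could not measure the force between wedge and bin directly. The evidence that the wedge carries the corner is that the bin stayed level after release.
- **Rest of the scene:** the last side picture shows the jar, scoop and ball unmoved. The gripper was open, well above the bin's lid and touching nothing.

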